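Brush out the grinder and refit its burr carrier

ROBOT

A 6-joint arm with a two-finger parallel gripper is mounted at the origin on the work surface. World frame = base frame: x ahead of the robot, y to its left, z up, the work surface at z = 0. Lengths are in mm, angles in rad, forces in N, time in s.
With the tool pointing down it reaches from about 275 to 850 mm from the base axis. Payload 5.2 kg.
Tool frame: the origin (TCP) lies on the centre line of the jaws, within the pads' length; the fingertips stand 17 mm ahead of it and the grasp point (between the pads) lies 2 mm behind it (r.tips_ahead is the distance from the TCP to the fingertips, in mm); z points along the fingers, y is the direction in which the jaws open and shut (so a half turn about z gives the same grasp; the last joint's range is limited). The gripper opens to 85 mm and grips with 20 to 120 N. Pads are 22 mm wide; open, the fingers measure 114 mm over their backs; the gripper's body (76 mm by 85 mm) begins 54 mm behind the grasp point. The pads swing forward as they close: fully open they stand 13 mm farther back than shut.
Start: joints at [-1.322, 0.259, 1.535, -0, 1.348, -0.203], TCP at [240.143, -494.81, 248.31] pointing down, gripper open.
Joint ranges: [-3.14, 3.14], [-0.91, 2.08], [0.19, 2.58], [-1.22, 4.36], [0.22, 2.71], [-3.12, 3.12]. Speed limits (rad/s): [2.57, 2.57, 3.14, 3.14, 3.14, 3.14].

INTERFACE

Orientations are given as a unit quaternion [x, y, z, w].
In Python, from plant import r, set_gripper, kinematics, status, eyes, order, models gives the robot as it stands. Calls block until the motion is done:
- r.movep(position, orientation): joint-space move of the TCP to a pose.
- r.servo_line(position, rotation=None, max_speed=150): straight line of the TCP; rotation=None keeps the orientation; max_speed is the mean speed in mm/s.
- r.movej(angles): joint-space move.
- set_gripper(opening, strength=None): finger opening in mm; strength is the grip in N (None keeps the last); returns when the fingers have stopped.
- r.sleep(seconds).
- kinematics.ik(position, orientation): joint angles nearest the present ones, or None.
- status.observe(): the state.
- eyes.read_camera(name): name is "scene" or "top"; returns a dict with "pixels" (420x560x3 uint8, red, green, blue), "z_map" (420x560 float32, mm along the optical axis (not along the pixel's ray), 0 where there is no reading), "intrinsics" (3x3 intrinsics, pixels), "k1" (the pictures are not rectified: a ray, as slopes to the right and down, at radius r is drawn at 1 + k1 r^2 times it, then the intrinsics apply), "R" (3x3) and "t" (3): a world point X has camera coordinates R X + t. Camera axes: x right, y down, z forward; pixel columns grow to the right and rows downward; lengths in mm; the calibration is good to about 2 mm. A picture is of the moment at which its call begins.
A pose or a line that the arm cannot do raises r.Unreachable and nothing moves.
- order.job_done(): hands the job in, once; it reports no verdict.
Trained networks look in the newest picture that a camera, given by its name, has taken for a name from the list of things; names that differ only in an ending like _2 or _b are one class to them, and where a whole thing is asked for, a point or a joint stands for the part that bears it (a point fixed in the world has none). Each returns a list of dicts, best first, with "conf" (0 to 1); they miss things now and then, are a little off and sometimes report something else, mostly with a low value. They report only what shows in the picture. A call takes as long as a camera call. They do not tell look-alikes from the thing itself.
- models.masks_of(camera, label): "region" (420x560 bool, what is visible of it) and "at" ([row, column] in pixels, amid what is visible of it).
The state is a dict: "time": time; "joint_pos": joint angles; "dq": joint speeds; "joint_efforts": joint torques, N m; "tool_pos": TCP position; "orientation": TCP orientation; "contact_force": force on the tool from outside, world axes, zero at the start; "wrist_torque": the same for the moment, N m; "grip_width": finger opening in mm.
Only numpy, scipy, OpenCV 4.12 (cv2) and the standard library are available. Lean on these libraries where they do the work, as an engineer would, in place of code of your own. Each camera call takes 0.05 s, during which the arm holds its last target. There are 200 camera calls.

TASK

Clean the open chamber of the coffee grinder with the long brush: push the brush down close to the bottom and draw it back up to the mouth, at least twice, then stand it back in its holder and let it go. After that take the burr carrier by its orange handle, turn it until its four splines mesh with the four slots in the grinder's collar and slide it fully home against the spring, flange down on the collar. Finish there, still gripping the handle and pressing the carrier down, and leave the other things where they stand.

Things in the scene. Friction and masses are not known exactly. Their poses are not given: they have to be found in the camera images.
- grinder: Coffee grinder, hopper off: grey block 124 x 124 x 149 mm fixed to the counter. Origin on the counter under the chamber's axis, z up, x towards its clear catch bin. Bin and spout stand out on +x to 115 mm from the axis, up to 105 mm high.
- mouth (a point): Centre of the burr chamber's mouth, level with its aluminium collar's top, 150 mm above the counter; axes as the grinder's. The chamber is an upright round hole 60 mm across, 56 mm deep down to a copper spring plate. Four upright slots, 13 mm wide, reaching 38 mm from the axis, are cut in its wall at +x, +y, -x, -y, open at the top.
- spring_plate (a joint): Downward travel (m) of the copper plate at the bottom of the chamber, 0 when free; it pushes back with 4 N at first and 0.7 N more per mm. With the carrier fully home it reads 0.006 (about 8 N).
- carrier_center (a point): Centre of the burr carrier (105 mm tall, 0.14 to 0.28 kg), 52.5 mm above its underside, z up; it stands upright on the counter. Steel plug 56 mm across, 62 mm long, lowest 8 mm tapered to 44 mm. Four brass splines 10 mm wide on the plug's upper 24 mm, reaching 36 mm from the axis at +x, +y, -x, -y. Any quarter turn fits; play 1.5 mm each side of a spline, 2 mm round the plug.
- carrier_handle (a point): Centre of the carrier's orange bar handle, 86 mm above its underside, axes as the carrier's: 50 mm long along x, 12 mm thick along y, 38 mm tall. It stands on a dark flange 80 mm across, 5 mm thick, whose underside (62 mm above the carrier's) lies on the collar when home.
- brush_center (a point): Centre of the brush (150 mm long, 0.06 kg), 75 mm above its lower end, z up towards the handle's end. It stands upright in its holder, head down: dark rigid head 26 mm across, 50 mm long; steel ferrule 16 mm across up to 62 mm from the lower end; then a round wooden handle 14 mm across.
- holder_in (a point): Centre of the inner floor of the white brush holder, a round ceramic tube fixed to the counter, 36 mm wide inside at its mouth, 44 mm outside (60 mm at its foot); this floor is 6 mm above the counter, the rim 60 mm.
- mug_mid (a point): White mug with handle, 82 mm across, 92 mm high; to be left alone. Point on its axis 20 mm above its underside, z up.
- hopper_mid (a point): Clear bean hopper taken off the grinder, part filled, 128 mm across, 95 mm high; to be left alone. Point on its axis 20 mm above its underside, z up.
- dosing_cup_mid (a point): Small steel dosing cup, 58 mm across, 46 mm high; to be left alone. Point on its axis 20 mm above its underside, z up.
- tamper_mid (a point): Dark steel tamper, 58 mm across, 80 mm high; to be left alone. Point on its axis 20 mm above its underside, z up.
- soap_mid (a point): Green soap bottle, 68 mm across, 130 mm high; to be left alone. Point on its axis 20 mm above its underside, z up.
- sugar_jar_mid (a point): Glass jar with steel lid, 76 mm across, 100 mm high; to be left alone. Point on its axis 20 mm above its underside, z up.
- sponge_mid (a point): Yellow and green sponge, 110 x 70 x 34 mm, lying flat; to be left alone. Point on its axis 20 mm above its underside, z up.
Mind the look-alikes: they are no part of the job. There is more than one size of the part that bears brush_center; the job needs the smallest.

How it is judged (in metres and radians):
On the way, in this order (a step that is already met when the one before it is completed fails the run):
1. the brush is down near the bottom of the chamber (its end at least 42 mm below the mouth) (z of brush_center in the frame of mouth below 0.033 m and horizontal distance between brush_center and mouth below 0.03 m and angle between brush_center's own z axis and vertical below 0.35 rad), for 0.04 s.
2. the brush is drawn up (its end less than 25 mm below the mouth, or out) (z of brush_center in the frame of mouth above 0.05 m), for 0.04 s.
3. the brush is down near the bottom a second time (all of step 1), for 0.04 s.
4. the brush is drawn up a second time (z of brush_center in the frame of mouth above 0.05 m), for 0.04 s.
5. the brush stands in its holder again, let go (horizontal distance between brush_center and holder_in below 0.022 m and z of brush_center in the frame of holder_in below 0.087 m and angle between brush_center's own z axis and vertical below 0.3 rad and contact force between the fingers and brush below 0.1 N), for 0.2 s.
6. the burr carrier is lifted by the fingers (height (world z) of carrier_center above 0.075 m and contact force between the fingers and carrier above 1 N), for 0.1 s.
At the end, for the whole second after the job is handed in: Brush let go in its holder (22 mm of its axis, at most 12 mm high, tilt < 0.3 rad). Carrier upright and still in the chamber, within 5 mm of its axis, splines in the slots (0.12 rad), flange within about 2 mm of the collar, plate pressed > 3.8 mm, fingers holding with > 2 N (all of step 5 and horizontal distance between carrier_center and mouth below 0.005 m and z of carrier_center in the frame of mouth below -0.0072 m and angle between carrier_center's own z axis and vertical below 0.06 rad and (angle between the x axis of carrier_center and the x axis of mouth, either way round below 0.12 rad or angle between the x axis of carrier_center and the y axis of mouth, either way round below 0.12 rad) and value of joint spring_plate above 0.0038 m and contact force between the fingers and carrier above 2 N and linear speed of carrier below 0.02 m/s); the arm keeps its last pose, push and grip.
It fails at once if another thing on the counter is moved by more than 30 mm or tipped (distance of any of mug_mid, hopper_mid, dosing_cup_mid, tamper_mid, soap_mid, sugar_jar_mid, sponge_mid from where it was at the start of the episode above 0.03 m or angle between any of mug_mid, hopper_mid, dosing_cup_mid, tamper_mid, soap_mid, sugar_jar_mid, sponge_mid's own z axis and vertical above 0.5 rad).
It also fails if it takes over 67 s, if anything falls off the work surface, if the arm or the gripper's body presses on something with over 40 N, if the wrist force passes 120 N, or if a joint passes its speed limit or range.

## Working session

There is one attempt and no reset: what is moved stays moved. The work goes in short steps, each a Python script; the robot and the scene stay as the last script left them, time stands still between calls to the robot, and variables do not carry over. Pictures are saved under pics/ and viewed, about 8 in all and at most 12, crops included, and the job is handed in when it is done.

```bash
mkdir -p pics
cat > h.py <<'E'
import numpy as np, cv2
from plant import r, set_gripper, kinematics, status, eyes, order, models
def cloud(d):
    K=d["intrinsics"];z=d["z_map"].astype(float);h,w=z.shape
    v,u=np.mgrid[:h,:w]
    dist=np.array([d["k1"],0,0,0,0.])
    p=cv2.undistortPoints(np.stack([u.ravel(),v.ravel()],1).astype(np.float64)[:,None],np.array(K,float),dist)[:,0].reshape(h,w,2)
    X=np.dstack([p*z[...,None],z])-np.array(d["t"])
    X=X@np.array(d["R"]); X[z<=0]=np.nan
    return X
def save(d,n,crop=None,s=1):
    im=d["pixels"][...,::-1]
    if crop: im=im[crop[0]:crop[1],crop[2]:crop[3]]
    cv2.imwrite("pics/"+n,cv2.resize(im,None,fx=s,fy=s,interpolation=cv2.INTER_CUBIC))
E
python3 - <<'E'
from h import *
ims=[]
for c in("scene","top"):
    d=eyes.read_camera(c);np.savez(c+".npz",**d);ims.append(d["pixels"])
    X=cloud(d); print(c,-np.array(d["R"]).T@d["t"])
    save(d,c+"0.png",s=1.4)
    for l in("grinder","mouth","carrier_center","carrier_handle","brush_center","holder_in","mug_mid","hopper_mid","dosing_cup_mid","tamper_mid","soap_mid","sugar_jar_mid","sponge_mid"):
        for m in models.masks_of(c,l):
            P=X[m["region"]];P=P[~np.isnan(P[:,0])]
            if len(P): print(l,round(m["conf"],2),np.round(m["at"]),len(P),np.percentile(P,[2,50,98],axis=0).round().tolist())
print(status.observe())
E
```

```text
scene [1556.04556389 -120.22438865  909.08949311]
mouth 0.89 [219. 271.] 3658 [[461.0, -78.0, 8.0], [570.0, -1.0, 106.0], [632.0, 69.0, 151.0]]
mouth 0.55 [208. 357.] 254 [[429.0, 271.0, 3.0], [455.0, 289.0, 31.0], [463.0, 316.0, 60.0]]
carrier_center 0.9 [221. 173.] 634 [[420.0, -310.0, 5.0], [463.0, -275.0, 66.0], [482.0, -243.0, 105.0]]
brush_center 0.89 [185. 385.] 397 [[397.0, 381.0, 2.0], [415.0, 392.0, 73.0], [425.0, 411.0, 191.0]]
brush_center 0.53 [168. 357.] 251 [[335.0, 299.0, 18.0], [354.0, 310.0, 106.0], [367.0, 323.0, 190.0]]
brush_center 0.46 [184. 355.] 161 [[357.0, 285.0, 23.0], [440.0, 293.0, 95.0], [448.0, 316.0, 154.0]]
holder_in 0.84 [208. 355.] 277 [[423.0, 269.0, 1.0], [455.0, 287.0, 31.0], [463.0, 313.0, 60.0]]
mug_mid 0.87 [288. 186.] 1506 [[689.0, -277.0, 5.0], [746.0, -237.0, 58.0], [769.0, -172.0, 93.0]]
hopper_mid 0.58 [264. 364.] 2208 [[658.0, 181.0, 0.0], [719.0, 239.0, 55.0], [782.0, 297.0, 96.0]]
dosing_cup_mid 0.49 [196. 310.] 269 [[339.0, 131.0, 4.0], [380.0, 155.0, 31.0], [395.0, 179.0, 47.0]]
tamper_mid 0.75 [206. 210.] 289 [[348.0, -185.0, 1.0], 
[... 2725 characters left out ...]
s': array([-1.32182126e+00,  2.58618643e-01,  1.53497598e+00, -4.51859243e-05,
        1.34800636e+00, -2.02798269e-01]), 'dq': array([ 4.19020748e-04,  2.38865481e-05,  1.18875014e-03, -1.09420707e-03,
       -2.01409362e-04,  5.18103322e-04]), 'joint_efforts': array([ 6.56031347e-06, -4.45929837e+01, -2.90887749e+01, -3.75538948e-04,
        1.01419151e-03, -2.98704754e-05]), 'tool_pos': array([ 240.12016039, -494.82836307,  248.30935298]), 'orientation': array([ 9.74594784e-01,  2.23975458e-01, -2.21249048e-05, -3.65827387e-06]), 'contact_force': array([ 0.95255445, -0.02818113,  0.06667685]), 'wrist_torque': array([-0.00389065, -0.01225111,  0.0488241 ]), 'grip_width': 85.20572170491829}
```

View pics/scene0.png

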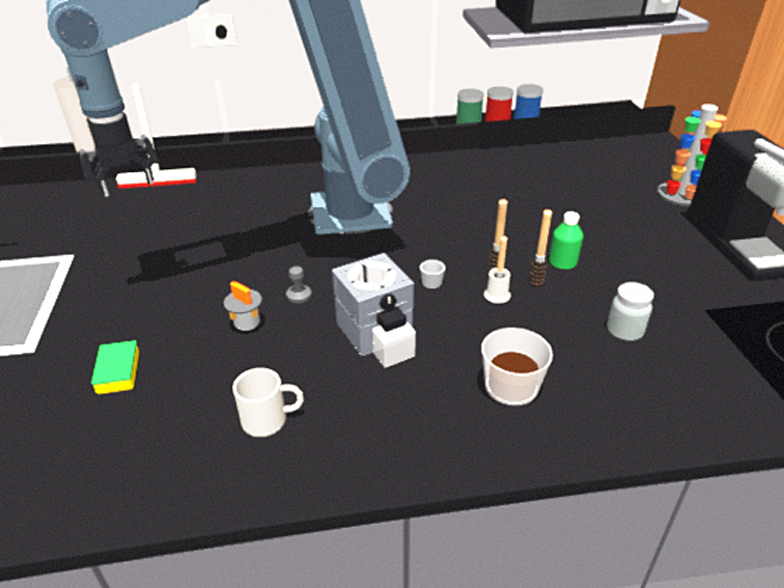

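View pics/top0.png

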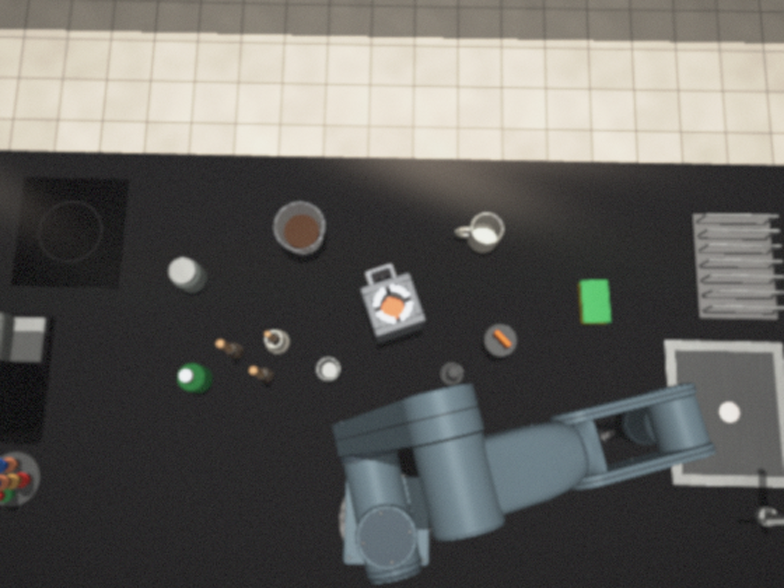

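The scene view shows the short brush leaning in the white holder (500,270), with two taller look-alikes beside it at (500,230) and (540,250). The grinder is at (375,300) and the carrier at (243,305). The top view shows the collar with dark slots at (393,304), the orange handle at (501,338) and the holder at (277,340). Next I'll measure them precisely.

```bash
cat > m.py <<'E'
from h import *
def circ(P):
    A=np.c_[2*P,np.ones(len(P))];s=np.linalg.lstsq(A,(P**2).sum(1),rcond=None)[0]
    return s[:2],np.sqrt(s[2]+s[0]**2+s[1]**2)
for c in("scene","top"):
    d=dict(np.load(c+".npz")); X=cloud(d); I=d["pixels"].astype(int); hsv=cv2.cvtColor(d["pixels"],cv2.COLOR_RGB2HSV)
    x,y,z=X[...,0],X[...,1],X[...,2]
    box=lambda a,b,e,f,g,h:(x>a)&(x<b)&(y>e)&(y<f)&(z>g)&(z<h)
    g=box(430,640,-90,80,141,162); P=X[g]; rc=cv2.minAreaRect(P[:,:2].astype(np.float32))
    print(c,"grinder top",rc,np.median(P[:,2]),g.sum())
    w=g&(I.min(2)>200); P=X[w][:,:2]; print(" collar",w.sum(),P.mean(0),cv2.minEnclosingCircle(P.astype(np.float32)),np.median(X[w][:,2]))
    o=box(390,500,-330,-220,50,120)&(hsv[...,1]>130)&(hsv[...,0]<20)&(z>92); P=X[o]
    print(" handle",o.sum(),P.mean(0),cv2.minAreaRect(P[:,:2].astype(np.float32)))
    v=np.linalg.svd(P[:,:2]-P[:,:2].mean(0))[2][0];print("   yaw",np.arctan2(v[1],v[0]))
    f=box(390,500,-330,-220,58,76); print(" flange",f.sum(),cv2.minEnclosingCircle(X[f][:,:2].astype(np.float32)))
    b=box(380,500,255,340,64,170); P=X[b]
    print(" brush handle",b.sum());
    for lo in range(65,170,15):
        q=P[(P[:,2]>=lo)&(P[:,2]<lo+15)]
        if len(q):print("  ",lo,len(q),q.mean(0).round(1),np.ptp(q,axis=0).round())
    h=box(380,500,255,340,50,63);print(" rim",h.sum(),X[h].mean(0),cv2.minEnclosingCircle(X[h][:,:2].astype(np.float32)))
    h=box(380,500,240,340,10,50)&(I.min(2)>120);print(" tube",h.sum(),X[h].mean(0),circ(X[h][:,:2]))
a=dict(np.load("top.npz"));s=dict(np.load("scene.npz"))
f=lambda d,r,c,n:cv2.resize(d["pixels"][r-35:r+35,c-35:c+35],(n,n),interpolation=cv2.INTER_CUBIC)
cv2.imwrite("pics/crops.png",np.vstack([np.hstack([f(a,217,281,266),f(a,243,357,266),f(a,245,195,266)]),np.hstack([f(s,205,265,266),f(s,215,173,266),f(s,185,357,266)])])[...,::-1])
E
python3 m.py
```

```text
scene grinder top ((521.1782836914062, -1.661285400390625), (141.31544494628906, 127.78627014160156), 21.093746185302734) 148.45935219634399 1090
 collar 900 [519.89240262  -3.99507884] ((517.2267456054688, -3.5819408893585205), 85.22818756103516) 148.79526283000303
 handle 35 [ 451.9658398  -275.46649999   98.214782  ] ((448.20562744140625, -276.78765869140625), (48.703575134277344, 12.874332427978516), 42.39116668701172)
   yaw 0.7901677098354755
 flange 287 ((447.4349670410156, -275.66912841796875), 41.62510681152344)
 brush handle 117
   65 19 [441.2 293.   71.7] [12. 14. 12.]
   80 17 [440.6 293.1  87.3] [ 8. 14. 15.]
   95 18 [440.4 291.6 101.8] [15. 13. 13.]
   110 19 [441.8 292.6 117.6] [14. 11. 15.]
   125 23 [440.  292.8 133.5] [11. 13. 13.]
   140 18 [440.3 293.2 149.6] [ 9.  9. 12.]
   155 3 [437.5 292.4 157.5] [12.  7.  5.]
 rim 105 [442.80568073 291.82591096  56.95500774] ((437.5916748046875, 291.1908874511719), 24.49884033203125)
 tube 157 [452.43892381 288.82032154  29.96868361] (array([438.95513606, 293.72946456]), np.float64(20.88781449525563))
top grinder top ((519
[... 333 characters left out ...]
125), (48.02524185180664, 12.05418586730957), 44.991939544677734)
   yaw -2.3659579440526946
 flange 311 ((443.8514099121094, -278.5592041015625), 40.103336334228516)
 brush handle 39
   65 9 [431.9 290.1  69.1] [32. 38.  6.]
   80 3 [431.4 289.8  85.4] [3. 4. 8.]
   95 3 [431.8 289.6 100.4] [8. 6. 5.]
   110 4 [432.4 290.6 115.8] [8. 9. 9.]
   125 3 [431.  288.7 133.4] [6. 5. 9.]
   140 11 [434.3 291.4 149.7] [13. 11. 14.]
   155 6 [434.5 293.8 157.4] [10.  7.  7.]
 rim 63 [433.20614813 290.42228198  57.31309453] ((433.8480529785156, 292.1235656738281), 22.889814376831055)
 tube 36 [430.30874656 291.30406192  31.33220246] (array([435.34931841, 291.84769006]), np.float64(20.502887407951352))
```

View pics/crops.png

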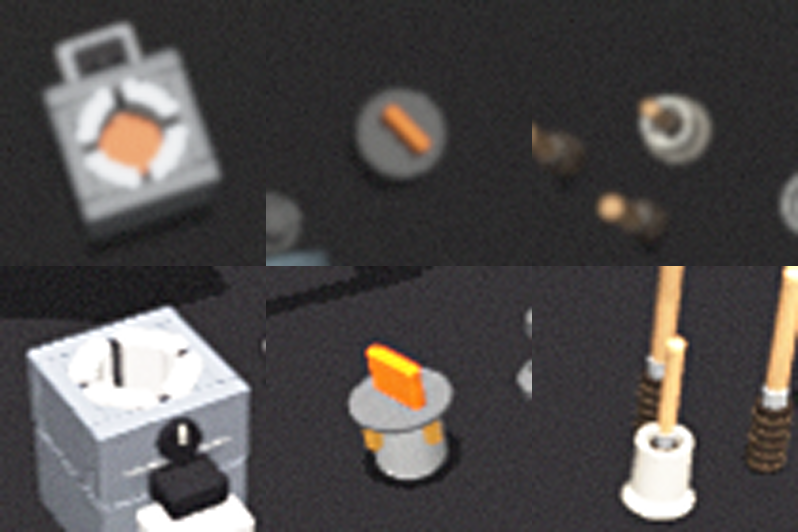

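The views agree to about 3 mm, and the brush stands upright near (435.5, 292). I'll pick it up and use the grasp to calibrate the camera offsets.

```bash
cat >> h.py <<'E'
def q(deg):
    a=np.radians(deg)/2; return [np.cos(a),np.sin(a),0,0]
def st(msg=""):
    s=status.observe(); print(msg,"t",round(s["time"],2),"p",s["tool_pos"].round(1),"F",s["contact_force"].round(1),"M",s["wrist_torque"].round(2),"w",round(s["grip_width"],1)); return s
E
python3 - <<'E'
from h import *
for y in(-45,-30,135): print(y,kinematics.ik([435.5,292,119],q(y)))
set_gripper(50,40)
r.movep([435.5,292,320],q(-45));st("above")
r.servo_line([435.5,292,119],max_speed=150);st("down")
set_gripper(0,40);st("grip")
r.servo_line([435.5,292,330],max_speed=200);st("up")
r.movep([517,-4,330],q(-45));st("over")
for c in("scene","top"):
    d=eyes.read_camera(c);np.savez(c+"1.npz",**d)
    X=cloud(d);P=X[(abs(X[...,0]-517)<60)&(abs(X[...,1]+4)<60)&(X[...,2]>165)&(X[...,2]<310)]
    for lo in range(165,310,20):
        p=P[(P[:,2]>=lo)&(P[:,2]<lo+20)]
        if len(p):print(c,lo,len(p),p.mean(0).round(1),p.min(0).round(),p.max(0).round())
save(d,"top1.png");save(dict(np.load("scene1.npz")),"scene1.png",(100,260,180,360),3)
E
```

```text
-45 [ 3.77725806e-01  3.38274336e-01  1.76956543e+00 -4.44089210e-16
  1.03375289e+00  2.73392030e+00]
-30 [ 3.77725806e-01  3.38274336e-01  1.76956543e+00 -4.44089210e-16
  1.03375289e+00  2.47212091e+00]
135 [ 3.77725806e-01  3.38274336e-01  1.76956543e+00 -4.44089210e-16
  1.03375289e+00 -4.07672358e-01]
above t 4.71 p [435.8 291.5 319.9] F [-0.4  0.4  0.2] M [0.04 0.01 0.  ] w 50.0
down t 6.2 p [436.1 292.2 119.8] F [-0.3 -0.7 -0.3] M [ 0.04 -0.   -0.06] w 50.0
grip t 6.62 p [435.9 292.2 119.6] F [ 0.3 -0.1  2.7] M [ 0.07 -0.01  0.01] w 13.4
up t 7.83 p [434.9 291.7 328.6] F [ 1.   0.7 -0.4] M [ 0.02 -0.   -0.02] w 13.1
over t 9.0 p [516.8  -3.1 329.8] F [ 1.  -0.7 -1.3] M [-0.01  0.03 -0.01] w 12.8
scene 205 20 [526.8  -1.3 221. ] [519. -12. 214.] [532.  11. 224.]
scene 225 61 [525.9  -1.4 235. ] [513. -14. 225.] [533.  12. 245.]
scene 245 65 [526.2  -2.1 255.5] [517. -15. 245.] [534.  12. 265.]
scene 265 57 [521.9  -2.4 272.7] [509. -15. 265.] [532.  10. 285.]
scene 285 39 [523.   -2.6 295.2] [518.  -9. 286.] [527.   5. 304.]
scene 305 9 [523.2  -3.7 306.7] [518. -11. 306.] [528.   2. 310.]
top 205 2 [503.9  -5.9 221.3] [503.  -7. 218.] [505.  -4. 225.]
top 225 7 [507.   -5.9 235.2] [503. -17. 229.] [513.   6. 243.]
top 245 17 [506.9  -2.9 258.3] [503. -14. 247.] [512.   6. 264.]
top 265 8 [508.8  -2.7 271.5] [504. -13. 265.] [514.   6. 282.]
```

View pics/scene1.png

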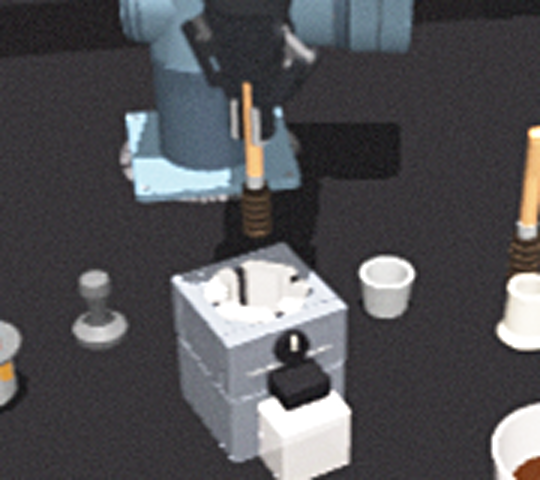

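The brush hangs upright above the mouth, and the grasp shows that the scene camera is about right in x while the top camera reads about 3.5 mm low. Now I'll do the strokes, return the brush and refine the mouth estimate from the saved frames.

```bash
python3 - <<'E'
from h import *
x,y=518.3,-4.5
r.servo_line([x,y,262],max_speed=150)
for k in range(2):
    r.servo_line([x,y,212.5],max_speed=100);r.sleep(.1);st("low")
    r.servo_line([x,y,258],max_speed=120);r.sleep(.1);st("high")
r.servo_line([x,y,330],max_speed=200)
r.movep([437,291.5,330],q(-45));st("over")
r.servo_line([437,291.5,180],max_speed=200);st()
r.servo_line([437,291.5,121],max_speed=100);r.sleep(.1);st("placed")
set_gripper(45);st("open")
r.servo_line([437,291.5,330],max_speed=200)
r.movep([440,-100,330],q(45));st()
for c in("scene","top"):
    d=eyes.read_camera(c);np.savez(c+"2.npz",**d)
save(dict(np.load("scene2.npz")),"scene2.png",(110,310,130,430),2.6)
E
cat > m2.py <<'E'
from h import *
def plane(d,z0):
    K=np.array(d["intrinsics"],float);R=d["R"];t=d["t"];v,u=np.mgrid[:420:.25,:560:.25]
    p=cv2.undistortPoints(np.stack([u.ravel(),v.ravel()],1)[:,None],K,np.array([d["k1"],0,0,0,0.]))[:,0]
    D=np.c_[p,np.ones(len(p))]@R; C=-R.T@t
    return (C+D*((z0-C[2])/D[:,2])[:,None])[:,:2].reshape(1680,2240,2)
def rect(d,z0,cx,cy,h=70,s=.5):
    # world-aligned rectified patch at height z0, s mm/px; rows=x, cols=y
    n=int(2*h/s)+1;g=np.arange(n)*s-h
    X=np.stack([np.repeat(cx+g,n),np.tile(cy+g,n),np.full(n*n,float(z0))],1)
    rv=cv2.Rodrigues(d["R"])[0];K=np.array(d["intrinsics"],float)
    c=X@np.array(d["R"]).T+d["t"];a=c[:,:2]/c[:,2:];a=a*(1+d["k1"]*(a**2).sum(1,keepdims=True))
    px=a*[K[0,0],K[1,1]]+[K[0,2],K[1,2]]
    return cv2.remap(d["pixels"],px[:,0].astype(np.float32).reshape(n,n),px[:,1].astype(np.float32).reshape(n,n),cv2.INTER_CUBIC)
out=[]
for f,c0 in(("scene",(518,-4)),("top",(515,-5)),("scene2",(518,-4)),("top2",(515,-5))):
    d=dict(np.load(f+".npz"));I=rect(d,150,*c0);out.append(I)
    # radial outer edge: strongest drop in brightness for r 38..56
    g=I.astype(float).min(2);th=np.radians(np.arange(0,360,3));rr=np.arange(36,58,.5);E=[]
    cc=np.array([140.,140.])
    for it in range(3):
        E=[]
        for t in th:
            pr=cv2.remap(g.astype(np.float32),(cc[1]+2*rr*np.sin(t)).astype(np.float32)[None],(cc[0]+2*rr*np.cos(t)).astype(np.float32)[None],cv2.INTER_LINEAR)[0]
            k=np.gradient(cv2.GaussianBlur(pr[None],(0,0),2)[0]).argmin()
            E.append(cc+2*rr[k]*np.array([np.cos(t),np.sin(t)]))
        E=np.array(E);ok=np.ones(len(E),bool)
        for _ in range(6):
            A=np.c_[2*E[ok],np.ones(ok.sum())];s=np.linalg.lstsq(A,(E[ok]**2).sum(1),rcond=None)[0];R=np.sqrt(s[2]+s[0]**2+s[1]**2)
            e=abs(np.hypot(*(E-s[:2]).T)-R);ok=e<max(2,2*np.median(e))
        cc=s[:2]
    print(f,"centre",np.array(c0)+(cc-140)/2,"R",R/2,ok.sum(),e[ok].mean()/2)
    # slots at r 34..37
    pr=np.mean([[g[int(round(cc[0]+2*q_*np.cos(t))),int(round(cc[1]+2*q_*np.sin(t)))] for t in np.radians(np.arange(360))] for q_ in(33,34,35,36,37)],0)
    fold=pr.reshape(4,90);ang=np.arange(90)
    for nm,F in(("all",fold.mean(0)),*((str(i),fold[i]) for i in range(4))):
        w=np.clip(np.median(F)-F-15,0,None);w[(ang<3)|(ang>38)]=0;print("  slot",nm,(w*ang).sum()/w.sum() if w.sum()>0 else None,w.max())
cv2.imwrite("pics/rect.png",np.hstack(out[:2])[::-1,::-1,::-1])
E
python3 m2.py
```

```text
low t 10.44 p [519.   -4.7 213.5] F [ 0.6 -0.1 -0.1] M [-0.05  0.05 -0.02] w 13.2
high t 11.07 p [517.7  -4.4 257.1] F [ 0.7  0.3 -1. ] M [-0.02 -0.07 -0.05] w 12.8
low t 11.78 p [518.8  -4.6 213.2] F [-0.4  0.2 -1. ] M [-0.03  0.   -0.02] w 13.0
high t 12.42 p [517.7  -4.4 257.1] F [ 0.4 -0.4 -0.9] M [-0.01  0.04  0.01] w 13.0
over t 14.1 p [437.4 290.7 329.4] F [-0.7 -0.8 -1. ] M [-0.02 -0.02  0.03] w 13.3
 t 15.0 p [438.1 291.3 181. ] F [ 0.3 -0.3 -0.2] M [ 0.   -0.01  0.02] w 13.0
placed t 15.84 p [437.6 291.7 121.8] F [-0.1  0.1 -0.2] M [0.02 0.02 0.02] w 12.9
open t 16.25 p [437.1 291.5 121.1] F [ 0.6 -1.8  0.3] M [-0.04 -0.01  0.04] w 44.9
 t 19.52 p [440.1 -99.7 329.9] F [-1.7 -0.7  0.5] M [ 0.07 -0.05  0.01] w 44.6
scene centre [515.04081259  -4.13401264] R 50.834063143379375 94 1.2269362694619712
  slot all 19.02903761061947 57.30000000000001
  slot 0 None 0.0
  slot 1 16.480617237485884 63.80000000000001
  slot 2 19.74762494836844 189.6
  slot 3 None 0.0
top centre [514.87309744  -5.06350318] R 48.23889550293742 90 0.6301091604063463
  slot all 19.747490834785747 107.2
  slot 0 20.76555510370069 126.19999999999999
  slot 1 20.487468167805925 99.00000000000001
  slot 2 19.275432823007584 92.5
  slot 3 18.35762809441566 111.9
scene2 centre [514.97095487  -4.16955508] R 50.62049547009047 89 1.0486521796205668
  slot all 19.02194092827004 56.400000000000006
  slot 0 None 0.0
  slot 1 16.341801385681293 62.19999999999999
  slot 2 19.74617320192913 186.8
  slot 3 None 0.0
top2 centre [514.87887864  -4.53198395] R 47.94202845899947 82 0.621338223369153
  slot all 20.024794028771403 66.925
  slot 0 19.87936120435358 125.0
  slot 1 20.900555856832973 97.89999999999999
  slot 2 None 0.0
  slot 3 15.016777461221908 94.70000000000002
```

View pics/scene2.png

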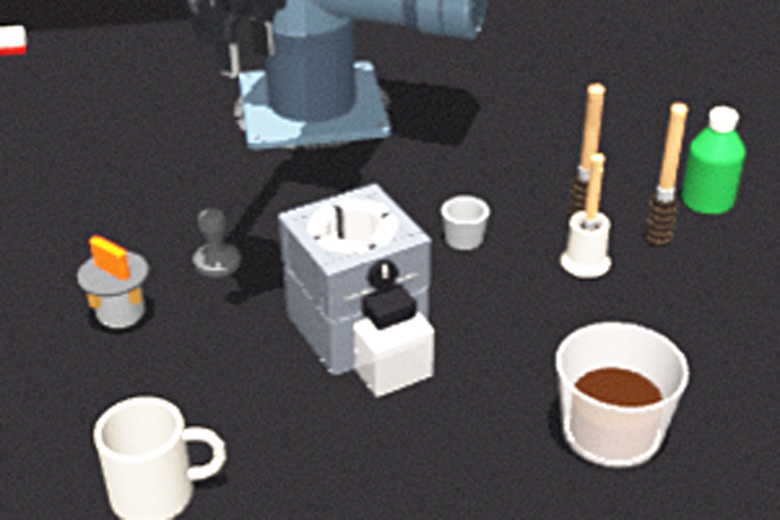

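View pics/rect.png

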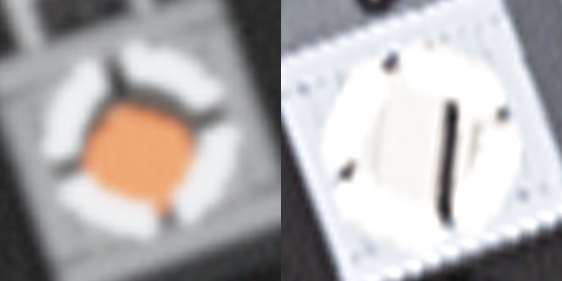

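The strokes and the return worked, with the brush standing upright in its holder at (593,215) in the crop. The rectified views put the mouth near (518, -5) with the slots at about 19.8°. The carrier is next.

Run:
```python
from h import *
cx,cy=447.5,-277.3
r.movep([cx,cy,220],q(45));st("above")
r.servo_line([cx,cy,89],max_speed=120);r.sleep(.1);st("down")
set_gripper(0,100);st("grip")
r.servo_line([cx,cy,190],max_speed=120);st("up")
r.servo_line([cx,cy,275],max_speed=150)
r.movep([518,-5,275],q(19.8));r.sleep(.2);st("over")
for c in("scene","top"):
    d=eyes.read_camera(c);np.savez(c+"3.npz",**d)
    X=cloud(d);hsv=cv2.cvtColor(d["pixels"],cv2.COLOR_RGB2HSV)
    f=(abs(X[...,0]-518)<60)&(abs(X[...,1]+5)<60)&(X[...,2]>235)&(X[...,2]<262)
    print(c,f.sum(),np.median(X[f][:,2]),cv2.minEnclosingCircle(X[f][:,:2].astype(np.float32)))
d=dict(np.load("scene3.npz"));save(d,"scene3.png",(90,270,190,350),3)
```

```text
above t 20.47 p [ 447.8 -276.7  220.7] F [0.  0.6 0.6] M [ 0.02 -0.02  0.07] w 44.7
down t 21.81 p [ 447.9 -277.7   89.8] F [ 0.4 -0.3 -0.9] M [-0.05  0.01 -0.01] w 44.6
grip t 22.21 p [ 447.4 -277.2   89. ] F [0.4 0.2 0.7] M [ 0.03  0.02 -0.03] w 10.5
up t 23.2 p [ 447.  -276.9  189.1] F [ 0.5  0.6 -3. ] M [0.03 0.02 0.  ] w 11.0
over t 25.21 p [518.   -6.2 274.8] F [ 0.4  0.1 -3.9] M [-0.02  0.01  0.03] w 10.3
scene 356 252.49961372824396 ((517.2548217773438, -6.2074360847473145), 42.696533203125)
top 167 253.3313248790168 ((513.25244140625, -8.708836555480957), 38.21403503417969)
```

View pics/scene3.png

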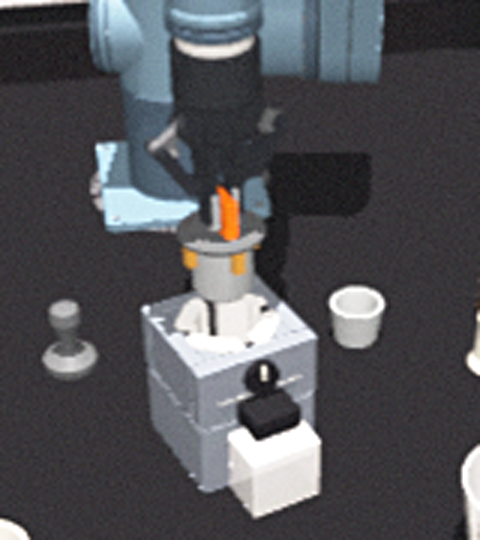

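The carrier is held upright, centred over the mouth and turned to the slots. I'll lower it in steps and watch the forces.

Run:
```python
from h import *
x,y=518.3,-5
r.servo_line([x,y,246],max_speed=100)
for z in (238,232,225,217,209,204,201,198,195,192):
    r.servo_line([x,y,z],max_speed=40);r.sleep(.05)
    s=st(z); F=s["contact_force"]
    if F[2]>10 or np.hypot(F[0],F[1])>12: print("STOP");break
```

```text
238 t 26.15 p [518.3  -5.  238.1] F [-1.   0.5 -2.8] M [-0.05 -0.06  0.01] w 10.8
232 t 26.5 p [518.2  -5.  231.8] F [-0.7  0.7 -1.7] M [-0.04  0.03  0.  ] w 11.0
225 t 26.88 p [517.9  -4.9 224.5] F [-0.6  0.8 -3.1] M [ 0.15  0.26 -0.05] w 10.2
217 t 27.27 p [517.9  -4.9 216.5] F [-2.4  1.3 -3.8] M [ 0.16  0.5  -0.  ] w 10.9
209 t 27.68 p [518.   -4.9 208.7] F [-2.2  1.4 -3.9] M [0.34 0.58 0.04] w 10.8
204 t 28.0 p [518.   -4.9 203.8] F [-1.4  0.7 -5.2] M [0.45 0.67 0.03] w 10.8
201 t 28.3 p [518.   -4.8 200.9] F [-3.8  2.7 -3.3] M [0.55 0.91 0.03] w 10.5
198 t 28.6 p [518.1  -4.7 198. ] F [-3.8  3.3 -2.2] M [0.62 0.85 0.02] w 10.7
195 t 28.9 p [518.1  -4.7 195.1] F [-4.6  3.2 -1.7] M [0.67 0.83 0.03] w 10.7
192 t 29.2 p [518.1  -4.7 192. ] F [-4.7  3.3 -1.9] M [ 0.66  0.87 -0.01] w 10.5
```

The splines are in the slots. A small side force shows that the axis is slightly toward -x/+y, so I'll shift that way and press home.

Run:
```python
from h import *
x,y=517.1,-4.1
r.servo_line([x,y,192],max_speed=20);st("shift")
for z in (188,185,183,181,179,177.5,176.5,175.5,174.5,173.5,172.5):
    r.servo_line([x,y,z],max_speed=30);r.sleep(.1)
    s=st(z); F=s["contact_force"]
    if F[2]>30 or np.hypot(F[0],F[1])>15: print("STOP");break
```

```text
shift t 29.45 p [517.8  -4.4 192.4] F [-0.3  0.7 -2.8] M [0.2  0.25 0.07] w 10.9
188 t 29.83 p [517.6  -4.4 188.1] F [ 0.6 -0.2 -3.2] M [-0.01 -0.03  0.01] w 10.9
185 t 30.18 p [517.2  -4.1 185. ] F [-0.6 -1.3 -2.3] M [ 0.03  0.01 -0.  ] w 10.4
183 t 30.53 p [517.2  -4.1 183. ] F [ 0.9 -0.6 -2.7] M [-0.05 -0.07 -0.  ] w 10.7
181 t 30.88 p [517.3  -4.1 181.4] F [-0.2  0.8  2.5] M [ 0.07  0.09 -0.02] w 10.6
179 t 31.23 p [517.3  -4.1 179.2] F [0.4 0.1 4.3] M [0.12 0.1  0.03] w 10.6
177.5 t 31.58 p [517.3  -4.1 177.6] F [0.6 1.1 5. ] M [ 0.1   0.03 -0.03] w 10.4
176.5 t 31.93 p [517.4  -4.1 177. ] F [-0.7  0.9  7.4] M [ 0.08  0.27 -0.01] w 11.1
175.5 t 32.28 p [517.4  -4.1 176.9] F [-1.4  1.  13.4] M [ 0.15  0.72 -0.05] w 10.7
174.5 t 32.63 p [517.4  -4.1 176.9] F [-4.7  2.  20.7] M [ 0.2   1.08 -0.03] w 10.6
173.5 t 32.98 p [517.5  -4.  176.9] F [-7.2  3.4 27.7] M [ 0.3   1.52 -0.05] w 10.6
172.5 t 33.33 p [517.5  -4.1 176.9] F [-11.    3.2  33.2] M [ 0.35  2.01 -0.07] w 10.7
STOP
```

It hit a hard stop at TCP z = 176.9, where I predicted home (177). I'll ease the push to about 20 N and check with a picture.

Run:
```python
from h import *
r.servo_line([517.1,-4.1,174.5],max_speed=20);r.sleep(.3);st("hold")
d=eyes.read_camera("scene");save(d,"scene4.png",(110,310,150,430),2.6)
X=cloud(d);P=X[(abs(X[...,0]-435)<15)&(abs(X[...,1]-292)<15)&(X[...,2]>70)];print("brush top",P[:,2].max(),P.mean(0))
f=(abs(X[...,0]-518)<45)&(abs(X[...,1]+5)<45)&(X[...,2]>145)&(X[...,2]<162);print("flange z",np.median(X[f][:,2]))
```

```text
hold t 33.88 p [517.4  -4.2 176.9] F [-5.1  2.5 20.1] M [ 0.11  1.11 -0.05] w 10.5
brush top 159.06403420418664 [442.59659584 291.93206765 115.45243515]
flange z 152.98125712938054
```

View pics/scene4.png

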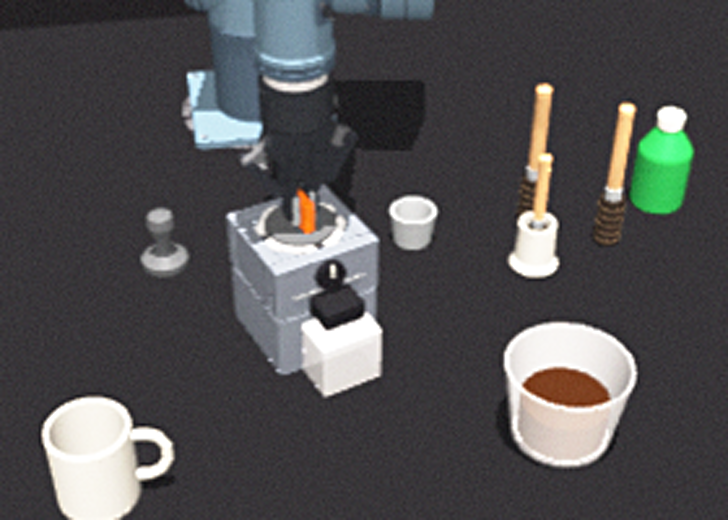

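The flange lies flat on the collar at (300,222), the brush stands in its holder at (540,215), and everything else is undisturbed. I'm handing in.

```bash
python3 -c "
from h import *
print(order.job_done());st('end')"
```

```text
the job is handed in; nothing more can be done
None
the job is handed in; nothing more can be done
```

The job is done and handed in at about 34 s of the 67 s allowed; the hand-in itself gives no verdict.

- **Brush:** I took the short brush out of its holder and pushed it twice to about 50 mm below the mouth, drawing it back up each time. Then I stood it back in the holder and let go. The last picture shows it upright there, with its top at about 159 mm (about 156 mm expected).
- **Carrier:** I gripped it by the orange handle at 100 N, turned it about 25° to line up with the slots (about 20°), and slid it in. It reached a hard stop at a tool height of 176.9 mm, where I had predicted 177 mm for fully home. I left it gripped and pressed down with about 20 N.
- **Checks that disagreed:**
  - The two cameras differed by about 3.5 mm in x. I corrected for that using the brush grasp.
  - A small side force while inserting the carrier led me to shift it by about 1 mm.
  - The last flange depth read 153 mm, against 155 mm expected for its top, which is within camera error.
- **Not measured:** the spring plate's travel can't be read directly. I took it as fully pressed because of the hard stop and the force rising as it went in.

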